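Set up the salon's product display

ROBOT

A 6-joint arm with a two-finger parallel gripper is mounted at the origin on the work surface. World frame = base frame: x ahead of the robot, y to its left, z up, the work surface at z = 0. Lengths are in m, angles in rad, forces in N, time in s.
With the tool pointing down it reaches from about 0.325 to 1 m from the base axis. Payload 5.1 kg.
Tool frame: the origin (TCP) lies at the very end of the fingers, on their centre line; the grasp point (between the pads) lies 19 mm behind it (r.grasp_offset is the distance from the TCP to the grasp point, in m); z points along the fingers, y is the line along which they close (so a half turn about z gives the same grasp; the last joint's range is limited). The gripper opens to 85 mm and grips with 20 to 120 N. Pads are 22 mm wide; open, the fingers measure 114 mm over their backs; the gripper's body (76 mm by 85 mm) begins 54 mm behind the grasp point. The pads swing forward as they close: fully open they stand 13 mm farther back than shut.
Start: joints at [1.223, 0.124, 1.65, -0, 1.367, -0.083], TCP at [0.17, 0.627, 0.231] pointing down, gripper open.
Joint ranges: [-2.61, 2.61], [-1.02, 2.33], [0.03, 2.71], [-1.35, 4.49], [0.32, 2.68], [-2.91, 2.91]. Speed limits (rad/s): [2.57, 2.57, 3.14, 3.14, 3.14, 3.14].

INTERFACE

Orientations are given as a unit quaternion [w, x, y, z].
In Python, from rig import r gives the robot as it stands.
- The arm moves only by the tool drive_tool, never from a script. Its argument "series" is a list of rows, each a list of 3 entries, a list of its own where there are three numbers: the gripper command: -1 is fully open, 1 is shut, values between are in proportion, then the shift along the tool's x, y, z in cm, then the turn, a rotation vector about the tool's x, y, z in rad. A call has exactly 10 rows; each row shifts and turns the commanded pose from where the row before left it, along the tool's axes as they then stand; what a row does not reach is not made up. A row lasts 1/12 s, in which the tool goes at most 41.7 mm and 7.16 degrees, less where a joint would pass 70% of its speed; a pose out of reach is approached as far as the arm can. A call is refused whole if a number of a shift passes 4.17 or a number of a turn 0.125, either way. A call with a gripper value outside its range is refused whole. The fingers move at their own pace and stop on an object; the grip force is fixed at half the most. Time passes only in rows, so rows that do not move let the fingers close, or fill a call up. It gives the time, the measured TCP pose, the force, the opening and the grip force at its end, in the units of the state.
- r.observe(): the state, without advancing time (a new reading comes with each control period).
- r.grab_frame(name): name is "scene" or "side" or "wrist"; returns the picture (420x560x3 uint8, red, green, blue); there is no depth.
- r.camera_info(name): a dict with "intrinsics" (3x3 intrinsics, pixels), "k1" (the pictures are not rectified: a ray, as slopes to the right and down, at radius r is drawn at 1 + k1 r^2 times it, then the intrinsics apply), "world_from_camera" (4x4, takes a point from camera to world coordinates). Camera axes: x right, y down, z forward; pixel columns grow to the right and rows downward; lengths in m; the calibration is good to about 2 mm. A picture is of the moment at which its call begins: read the wrist's pose just before it. camera_info takes no time and is no camera call; for the wrist camera it gives the pose at the moment of the call.
- r.finish_job(): hands the job in; it is judged then, once.
The state is a dict: "t": time; "joint_positions": joint angles; "dq": joint speeds; "joint_efforts": joint torques, N m; "tcp_pos": TCP position; "tool_rot": TCP orientation; "wrist_force": force on the tool from outside, world axes, zero at the start; "ft_torque": the same for the moment, N m; "opening": finger opening in m; "gripper_force": force on a finger pad.
Only numpy, scipy, OpenCV 4.12 (cv2) and the standard library are available. Lean on these libraries where they do the work, as an engineer would, in place of code of your own. Each camera call takes 0.05 s, during which the arm holds its last target. There are 200 camera calls.

TASK

Set up the product display on the salon counter. First push the telescoping brass stand fully down, its inner tube home before its middle tube, and then set the wide squat jar in the middle of its round top. Stand the tall bottle on the leftmost of the three wooden coasters as seen from the robot (looking out from it), the cardboard carton on the rightmost, and the small tin on the coaster between those two, each upright in the middle of its coaster, without knocking anything over.

Things in the scene. Friction and masses are not known exactly. Their poses are not given: they have to be found in the camera images.
- stand: Telescoping brass display stand fixed to the counter: foot 110 mm across, three nested upright tubes and a flat round top disc 90 mm across, 8 mm thick, on the inner tube. Origin: its axis at counter level. Top face of the disc: 76 mm + stand_inner + stand_middle above the counter. No spring. Pushing the disc down moves the inner tube (about 3 N), then, that home, the middle tube (about 9 N); then it is solid.
- stand_inner (a joint): how far the thin inner tube (with the disc) stands out of the middle tube: 0 = fully home, grows (m) as it stands out, at most 0.045. Starts between 0.028 and 0.044.
- stand_middle (a joint): how far the middle tube stands out of the outer tube: 0 = fully home, grows (m) as it stands out, at most 0.045. Starts between 0.025 and 0.042.
- jar_mid (a point): Wide squat white jar with a black lid, straight-sided, 64 mm diameter, 50 mm high, about 0.16 kg. Point: its centre, 25 mm above its underside; z is its upright axis.
- bottle_mid (a point): Tall slim round white bottle with a black cap, 40 mm diameter over its straight lower 55 mm, then narrowing to the neck, 94 mm high, about 0.10 kg. Point: its centre, 47 mm above its underside; z is its upright axis.
- tin_mid (a point): Small round metal tin, dark with a bright lid, straight-sided, 40 mm diameter, 36 mm high, about 0.06 kg. Point: its centre, 18 mm above its underside; z is its upright axis.
- carton_mid (a point): Upright plain brown cardboard carton, 45 mm (its x) by 60 mm (its y) and 70 mm high, about 0.14 kg; it may be turned up to 0.5 rad either way. Point: its centre, 35 mm above its underside; z is its upright axis.
- coaster_a_top (a point): one of three identical round dark-wood coasters, 90 mm across and 6 mm thick, fixed to the counter. Point: centre of its upper face. The coasters and the brass stand form one row across the far side of the robot's work area, in any order; left is +y, the robot's left.
- coaster_b_top (a point): one of three identical round dark-wood coasters, 90 mm across and 6 mm thick, fixed to the counter. Point: centre of its upper face. The coasters and the brass stand form one row across the far side of the robot's work area, in any order; left is +y, the robot's left.
- coaster_c_top (a point): one of three identical round dark-wood coasters, 90 mm across and 6 mm thick, fixed to the counter. Point: centre of its upper face. The coasters and the brass stand form one row across the far side of the robot's work area, in any order; left is +y, the robot's left.
Not all that is in view belongs to the job. What is shaped like the part that bears carton_mid but blue is not meant. What is shaped like the part that bears jar_mid but blue is not meant.

How it is judged:
On the way, in this order (a step that is already met when the one before it is completed fails the run):
1. the inner tube is pushed fully home (value of joint stand_inner below 0.003 m).
2. the middle tube is pushed fully home too (value of joint each of stand_inner, stand_middle below 0.003 m), for 0.2 s.
3. the jar stands in the middle of the lowered stand (horizontal distance between jar_mid and stand below 0.015 m and height (world z) of jar_mid between 0.097 and 0.107 m), for 0.2 s.
At the end, for the whole second after the job is handed in: Both tubes home (3 mm); jar on the disc within 15 mm of the stand's axis; bottle on the leftmost (largest y) coaster, carton on the rightmost, tin on the one between, each within 15 mm of the coaster's centre; all upright (0.12 rad), released and at rest (all of step 2 and all of step 3 and ((y of coaster_a_top in the frame of coaster_b_top above 0 m and y of coaster_b_top in the frame of coaster_c_top above 0 m and horizontal distance between bottle_mid and coaster_a_top below 0.015 m and height (world z) of bottle_mid below 0.058 m and horizontal distance between tin_mid and coaster_b_top below 0.015 m and height (world z) of tin_mid below 0.029 m and horizontal distance between carton_mid and coaster_c_top below 0.015 m and height (world z) of carton_mid below 0.046 m) or (y of coaster_a_top in the frame of coaster_c_top above 0 m and y of coaster_c_top in the frame of coaster_b_top above 0 m and horizontal distance between bottle_mid and coaster_a_top below 0.015 m and height (world z) of bottle_mid below 0.058 m and horizontal distance between tin_mid and coaster_c_top below 0.015 m and height (world z) of tin_mid below 0.029 m and horizontal distance between carton_mid and coaster_b_top below 0.015 m and height (world z) of carton_mid below 0.046 m) or (y of coaster_b_top in the frame of coaster_a_top above 0 m and y of coaster_a_top in the frame of coaster_c_top above 0 m and horizontal distance between bottle_mid and coaster_b_top below 0.015 m and height (world z) of bottle_mid below 0.058 m and horizontal distance between tin_mid and coaster_a_top below 0.015 m and height (world z) of tin_mid below 0.029 m and horizontal distance between carton_mid and coaster_c_top below 0.015 m and height (world z) of carton_mid below 0.046 m) or (y of coaster_b_top in the frame of coaster_c_top above 0 m and y of coaster_c_top in the frame of coaster_a_top above 0 m and horizontal distance between bottle_mid and coaster_b_top below 0.015 m and height (world z) of bottle_mid below 0.058 m and horizontal distance between tin_mid and coaster_c_top below 0.015 m and height (world z) of tin_mid below 0.029 m and horizontal distance between carton_mid and coaster_a_top below 0.015 m and height (world z) of carton_mid below 0.046 m) or (y of coaster_c_top in the frame of coaster_a_top above 0 m and y of coaster_a_top in the frame of coaster_b_top above 0 m and horizontal distance between bottle_mid and coaster_c_top below 0.015 m and height (world z) of bottle_mid below 0.058 m and horizontal distance between tin_mid and coaster_a_top below 0.015 m and height (world z) of tin_mid below 0.029 m and horizontal distance between carton_mid and coaster_b_top below 0.015 m and height (world z) of carton_mid below 0.046 m) or (y of coaster_c_top in the frame of coaster_b_top above 0 m and y of coaster_b_top in the frame of coaster_a_top above 0 m and horizontal distance between bottle_mid and coaster_c_top below 0.015 m and height (world z) of bottle_mid below 0.058 m and horizontal distance between tin_mid and coaster_b_top below 0.015 m and height (world z) of tin_mid below 0.029 m and horizontal distance between carton_mid and coaster_a_top below 0.015 m and height (world z) of carton_mid below 0.046 m)) and angle between each of bottle_mid, jar_mid, tin_mid, carton_mid's own z axis and vertical below 0.12 rad and linear speed of each of bottle, jar, tin, carton below 0.03 m/s); the robot touches nothing.
It fails at once if a product is knocked over (angle between any of bottle_mid, jar_mid, tin_mid, carton_mid's own z axis and vertical above 0.9 rad).
It also fails if it takes over 125 s, if anything falls off the work surface, if the arm or the gripper's body presses on something with over 40 N, if the wrist force passes 120 N, or if a joint passes its speed limit or range.

## Working session

There is one attempt and no reset: what is moved stays moved. The work goes in short steps, Python scripts to look and compute and a tool call to move; the robot and the scene stay as the last step left them, time stands still between calls to the robot, and variables do not carry over. Pictures are saved under pics/ and viewed, at most 14 in all, crops included, and the job is handed in when it is done.

Besides the shell and the picture viewer there is one more tool, called by a JSON object that holds its "op" and its "data". drive_tool: Moves the arm, as the interface text tells. Its arguments: {"type":"object","properties":{"series":{"type":"array","items":{"type":"array"}}},"required":["series"]}

```bash
mkdir -p pics; ls; python3 - <<'E'
from rig import r
import cv2,numpy as np
o=r.observe();print(o)
for n in ("scene","side"):
    c=r.camera_info(n);print(n,c)
    cv2.imwrite(f"pics/{n}0.png",cv2.cvtColor(r.grab_frame(n),cv2.COLOR_RGB2BGR))
print(r.camera_info("wrist"))
E
```

```text
pics
{'t': 0.0, 'joint_positions': array([ 1.22338525e+00,  1.24486994e-01,  1.65167075e+00,  3.10253639e-05,
        1.36754571e+00, -8.25956583e-02]), 'dq': array([ 3.27799277e-04, -3.78702320e-05, -7.13736315e-04,  1.57490009e-04,
       -9.85401886e-04,  1.83421214e-04]), 'joint_efforts': array([ 1.01886966e-03, -4.23648334e+01, -3.65434170e+01,  6.81039779e-06,
        7.22876939e-03, -2.12964528e-05]), 'tcp_pos': array([0.16993013, 0.62675049, 0.23006669]), 'tool_rot': array([-2.40010988e-04,  1.32024203e-01,  9.91245931e-01, -1.02786084e-03]), 'wrist_force': array([ 0.16864059, -0.26118   , -0.05765498]), 'ft_torque': array([-0.04087918, -0.01560897,  0.047185  ]), 'gripper_force': 0.0, 'opening': 0.08524372734575013}
scene {'intrinsics': array([[538.15875327,   0.        , 278.50531966],
       [  0.        , 538.15875327, 208.50324698],
       [  0.        ,   0.        ,   1.        ]]), 'k1': 0.02287822957053085, 'world_from_camera': array([[-0.75936273,  0.45465865, -0.4654608 ,  1.07006236],
       [ 0.65050493,  0.54647003, -0.5274598 ,  0.63359422],
       [ 0.01454622
[... 338 characters left out ...]
.96625143, -0.14515473,  0.21281041,  0.3277317 ],
       [-0.25674114, -0.47521833,  0.84157681, -0.69081689],
       [-0.02102744, -0.86781199, -0.49644758,  0.47771495],
       [ 0.        ,  0.        ,  0.        ,  1.        ]])}
{'intrinsics': array([[327.82817169,   0.        , 278.55707244],
       [  0.        , 327.82817169, 211.32865095],
       [  0.        ,   0.        ,   1.        ]]), 'k1': -0.06591902704073431, 'world_from_camera': array([[ 0.26222603,  0.92209118,  0.28457929,  0.09677154],
       [ 0.96500256, -0.24972256, -0.08005438,  0.64675338],
       [-0.00275157,  0.29561208, -0.9553041 ,  0.37247636],
       [ 0.        ,  0.        ,  0.        ,  1.        ]])}
```

View pics/scene0.png

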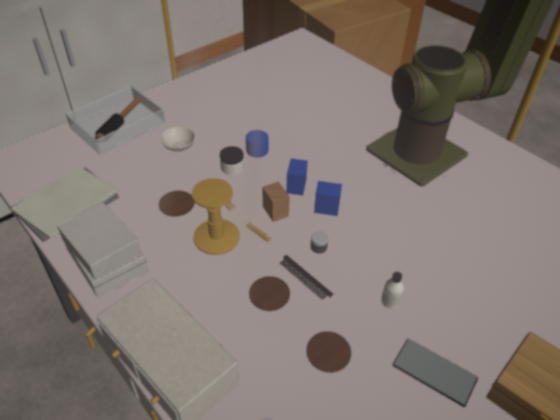

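View pics/side0.png

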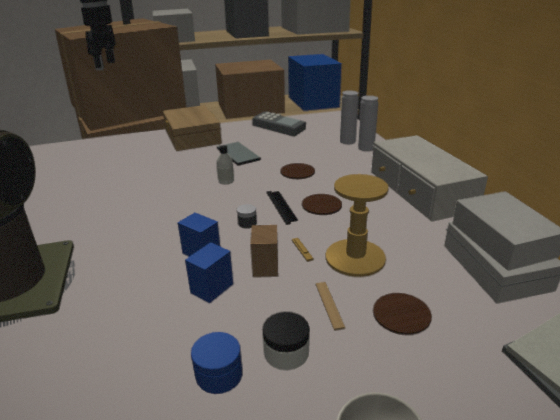

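The scene view, taken from the far side, shows:
- **Stand:** disc at (213,193), foot at (216,237).
- **Coasters:** (177,203), (269,293) and (329,351).
- **Products:** white jar with black lid at (232,160), brown carton at (276,202), tin at (320,241), bottle at (394,290).
- **Blue decoys:** jar at (257,143), cartons at (297,177) and (328,198).

The side view agrees: jar (286,338), blue jar (217,362), brown carton (264,250), blue cartons (199,236) and (210,271), bottle (225,167), tin (247,215). The white jar and the brown carton fit the description, because the blue ones are excluded.

```bash
cat > h.py <<'E'
import numpy as np,cv2
from rig import r
def dist(c): return np.array([c["k1"],0,0,0,0.])
def ray(c,uv):
    p=cv2.undistortPoints(np.array([[uv]],float),c["intrinsics"],dist(c))[0,0]
    T=c["world_from_camera"]; return T[:3,3],T[:3,:3]@np.array([p[0],p[1],1])
def at(c,uv,z):
    o,d=ray(c,uv); return (o+d*(z-o[2])/d[2])[:2]
def tri(c1,u1,c2,u2):
    A=[];b=[]
    for c,u in((c1,u1),(c2,u2)):
        o,d=ray(c,u);d/=np.linalg.norm(d);P=np.eye(3)-np.outer(d,d);A.append(P);b.append(P@o)
    return np.linalg.lstsq(np.vstack(A),np.hstack(b),rcond=None)[0]
def proj(c,X):
    T=np.linalg.inv(c["world_from_camera"]);rv=cv2.Rodrigues(T[:3,:3])[0]
    return cv2.projectPoints(np.array(X,float).reshape(-1,3),rv,T[:3,3],c["intrinsics"],dist(c))[0][:,0]
def cyl(x,y,z0,z1,R,n=40):
    a=np.linspace(0,2*np.pi,n,False)
    return [np.c_[x+R*np.cos(a),y+R*np.sin(a),0*a+z] for z in(z0,z1)]
def snap(n,name,shapes=(),scale=1):
    c=r.camera_info(n);im=cv2.cvtColor(r.grab_frame(n),cv2.COLOR_RGB2BGR);cv2.imwrite(f"pics/{name}_raw.png",im)
    for s in shapes: cv2.polylines(im,[np.int32(np.round(proj(c,s)*16))],True,(0,255,0),1,cv2.LINE_AA,4)
    cv2.imwrite(f"pics/{name}.png",im); return c,im
E
python3 - <<'E'
from h import *
S=r.camera_info("scene");D=r.camera_info("side")
for n,u,v,z in[("coL",(329,351),(297.5,171),.006),("coM",(269,293),(322,204),.006),("coR",(177,203),(402,313),.006),("foot",(216,237),(355,257),.003),("disc",(213,192.5),(361,187),.14),("jartop",(232,155),(286,330),.05),("tintop",(320,238.5),(247,210),.036),("cap",(397,276.5),(224,149),.094),("cartontop",(275,191.5),(264.5,235),.07),("bj",(257,138),(217,350),.05),("bc1",(298,167),(199,222),.07),("bc2",(329,187),(210,257),.07)]:
    print(n,at(S,u,z).round(4),at(D,v,z).round(4),tri(S,u,D,v).round(4))
E
```

```text
coL [0.6259 0.29  ] [0.6253 0.2813] [0.626  0.2885 0.0032]
coM [0.6274 0.1067] [0.6264 0.1004] [0.6272 0.105  0.0036]
coR [ 0.6279 -0.2529] [ 0.6281 -0.2586] [ 0.6281 -0.2559  0.0038]
foot [ 0.6187 -0.1   ] [ 0.6188 -0.0991] [ 0.6187 -0.0997  0.0034]
disc [ 0.6111 -0.1058] [ 0.6247 -0.0881] [ 0.6168 -0.1     0.1473]
jartop [ 0.4386 -0.2716] [ 0.4366 -0.2836] [ 0.4366 -0.2774  0.0446]
tintop [0.4541 0.0816] [0.4539 0.071 ] [0.4536 0.0791 0.0323]
cap [0.4439 0.2901] [0.4415 0.2689] [0.4419 0.2874 0.0878]
cartontop [ 0.4556 -0.0767] [ 0.456  -0.0802] [ 0.4557 -0.0778  0.0689]
bj [ 0.3423 -0.2859] [ 0.3426 -0.2935] [ 0.3414 -0.2894  0.0467]
bc1 [ 0.3528 -0.1081] [ 0.3525 -0.0049] [ 0.3629 -0.0799  0.1052]
bc2 [ 0.3444 -0.005 ] [ 0.3583 -0.1174] [ 0.341  -0.0355  0.0289]
```

{"op": "drive_tool", "data": {"series": [[1,[0,0,0],[0,0,-0.0885]],[1,[0,0,0],[0,0,-0.0885]],[1,[0,0,0],[0,0,-0.0885]],[1,[-2.1,-3.4,0],[0,0,0]],[1,[-2.1,-3.4,0],[0,0,0]],[1,[-2.1,-3.4,0],[0,0,0]],[1,[-2.1,-3.4,0],[0,0,0]],[1,[-2.1,-3.4,0],[0,0,0]],[1,[-2.1,-3.4,0],[0,0,0]],[1,[-2.1,-3.4,0],[0,0,0]]]}}

```text
t: 0.93
tcp_pos: [0.3176, 0.3875, 0.2308]
tool_rot: [-0.0, -0.001, 1.0, -0.0]
wrist_force: [-0.3, -0.3, -0.2]
opening: -0.0001
gripper_force: 0.0
```

{"op": "drive_tool", "data": {"series": [[1,[-1.8,-3.4,0],[0,0,0]],[1,[-1.8,-3.4,0],[0,0,0]],[1,[-1.8,-3.4,0],[0,0,0]],[1,[-1.8,-3.4,0],[0,0,0]],[1,[-1.8,-3.4,0],[0,0,0]],[1,[-1.8,-3.4,0],[0,0,0]],[1,[-1.8,-3.4,0],[0,0,0]],[1,[-1.0,-3.4,0],[0,0,0]],[1,[0,-3.4,0],[0,0,0]],[1,[0,0,0],[0,0,0]]]}}

```text
t: 1.77
tcp_pos: [0.4537, 0.0789, 0.2308]
tool_rot: [-0.0, 0.003, 1.0, -0.001]
wrist_force: [1.1, -0.6, 0.1]
opening: -0.0006
gripper_force: 0.0
```

```bash
python3 - <<'E'
from h import *
sh=[cyl(.626,.2885,.006,.006,.045)[0],cyl(.627,.105,.006,.006,.045)[0],*cyl(.4536,.079,0,.036,.02),cyl(.442,.287,0,.055,.02)[0],cyl(.442,.287,0,.055,.02)[1],cyl(.618,-.1,0,.0,.055)[0],cyl(.618,-.1,.147,.147,.045)[0]]
snap("wrist","w1",sh)
E
```

```text
(no output)
```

View pics/w1.png

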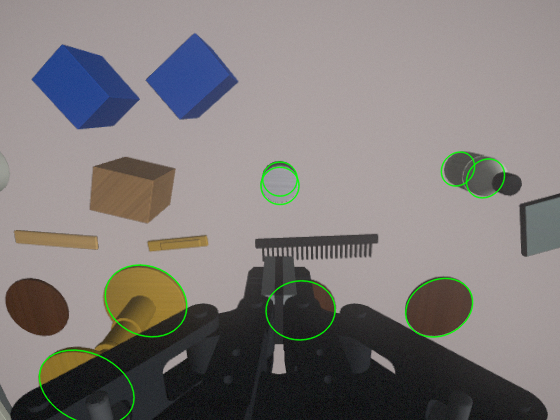

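The wrist view from above the tin matches the model outlines for both near coasters (439,307) and (301,310), the tin (280,183), the bottle (470,172) and the stand foot and disc. Next I press the stand.

{"op": "drive_tool", "data": {"series": [[1,[-2.05,-2.24,0],[0,0,0]],[1,[-2.05,-2.24,0],[0,0,0]],[1,[-2.05,-2.24,0],[0,0,0]],[1,[-2.05,-2.24,0],[0,0,0]],[1,[-2.05,-2.24,0],[0,0,0]],[1,[-2.05,-2.24,0],[0,0,0]],[1,[-2.05,-2.24,0],[0,0,0]],[1,[-2.05,-2.24,0],[0,0,0]],[1,[0,0,3],[0,0,0]],[1,[0,0,3],[0,0,0]]]}}

```text
t: 2.65
tcp_pos: [0.6204, -0.096, 0.1728]
tool_rot: [0.003, -0.0, 1.0, -0.0]
wrist_force: [0.6, -0.6, 0.0]
opening: 0.0001
gripper_force: 0.0
```

{"op": "drive_tool", "data": {"series": [[1,[0,0,1],[0,0,0]],[1,[0,0,0.5],[0,0,0]],[1,[0,0,0.5],[0,0,0]],[1,[0,0,0.5],[0,0,0]],[1,[0,0,0.5],[0,0,0]],[1,[0,0,0.5],[0,0,0]],[1,[0,0,0.5],[0,0,0]],[1,[0,0,0.5],[0,0,0]],[1,[0,0,0.5],[0,0,0]],[1,[0,0,0.5],[0,0,0]]]}}

```text
t: 3.48
tcp_pos: [0.6183, -0.0957, 0.1164]
tool_rot: [0.001, -0.0, 1.0, -0.0]
wrist_force: [1.9, 1.3, 2.4]
opening: -0.0003
gripper_force: 1.3
```

{"op": "drive_tool", "data": {"series": [[1,[0,0,0.5],[0,0,0]],[1,[0,0,0.5],[0,0,0]],[1,[0,0,0.5],[0,0,0]],[1,[0,0,0.5],[0,0,0]],[1,[0,0,0.5],[0,0,0]],[1,[0,0,0.4],[0,0,0]],[1,[0,0,0.4],[0,0,0]],[1,[0,0,0.4],[0,0,0]],[1,[0,0,0.2],[0,0,0]],[1,[0,0,0],[0,0,0]]]}}

```text
t: 4.32
tcp_pos: [0.6182, -0.0957, 0.0776]
tool_rot: [0.001, -0.0, 1.0, -0.0]
wrist_force: [1.0, 0.8, 4.0]
opening: -0.0001
gripper_force: 2.0
```

{"op": "drive_tool", "data": {"series": [[1,[0,0,0.1],[0,0,0]],[1,[0,0,0.1],[0,0,0]],[1,[0,0,0.1],[0,0,0]],[1,[0,0,0],[0,0,0]],[1,[0,0,0],[0,0,0]],[1,[0,0,0],[0,0,0]],[1,[0,0,0],[0,0,0]],[1,[0,0,0],[0,0,0]],[1,[0,0,0],[0,0,0]],[1,[0,0,0],[0,0,0]]]}}

```text
t: 5.15
tcp_pos: [0.6184, -0.0958, 0.0759]
tool_rot: [0.001, -0.0, 1.0, -0.0]
wrist_force: [-1.5, 1.8, 10.3]
opening: -0.0003
gripper_force: 4.8
```

{"op": "drive_tool", "data": {"series": [[1,[0,0,0.15],[0,0,0]],[1,[0,0,0],[0,0,0]],[1,[0,0,0],[0,0,0]],[1,[0,0,0],[0,0,0]],[1,[0,0,0],[0,0,0]],[1,[0,0,-4],[0,0,0]],[1,[0,0,-4],[0,0,0]],[1,[0,0,-4],[0,0,0]],[-1,[1.5,-1.5,-2],[0,0,0]],[-1,[1.5,-1.5,-2],[0,0,0]]]}}

```text
t: 5.98
tcp_pos: [0.5878, -0.1259, 0.2347]
tool_rot: [0.001, -0.001, 1.0, -0.001]
wrist_force: [0.5, -0.3, -0.3]
opening: 0.0235
gripper_force: 0.0
```

{"op": "drive_tool", "data": {"series": [[-1,[2.5,-2.2,0],[0,0,0]],[-1,[2.5,-2.2,0],[0,0,0]],[-1,[2.5,-2.2,0],[0,0,0]],[-1,[2.5,-2.2,0],[0,0,0]],[-1,[2.5,-2.2,0],[0,0,0]],[-1,[2.5,-2.0,0],[0,0,0]],[-1,[0,-2,0],[0,0,0]],[-1,[0,0,0],[0,0,0]],[-1,[0,0,0],[0,0,0]],[-1,[0,0,0],[0,0,0]]]}}

```text
t: 6.82
tcp_pos: [0.4376, -0.2752, 0.232]
tool_rot: [-0.001, -0.0, 1.0, 0.001]
wrist_force: [0.6, 0.3, 0.1]
opening: 0.0857
gripper_force: 0.0
```

```bash
python3 - <<'E'
from h import *
print(r.observe()["tcp_pos"])
sh=[*cyl(.437,-.277,0,.05,.032),cyl(.628,-.255,.006,.006,.045)[0],cyl(.4556,-.078,0.07,.07,.03)[0],cyl(.618,-.1,0.0,.076,.045)[1]]
snap("wrist","w2",sh)
snap("scene","s2",sh[:2]+sh[3:]+[cyl(.626,.2885,.006,.006,.045)[0],cyl(.627,.105,.006,.006,.045)[0],*cyl(.4536,.079,0,.036,.02),*cyl(.442,.287,0,.055,.02)])
E
```

```text
[ 0.43757122 -0.27523905  0.23198558]
```

View pics/w2.png

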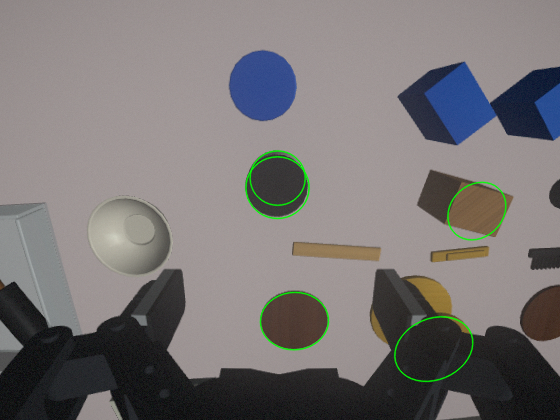

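View pics/s2.png

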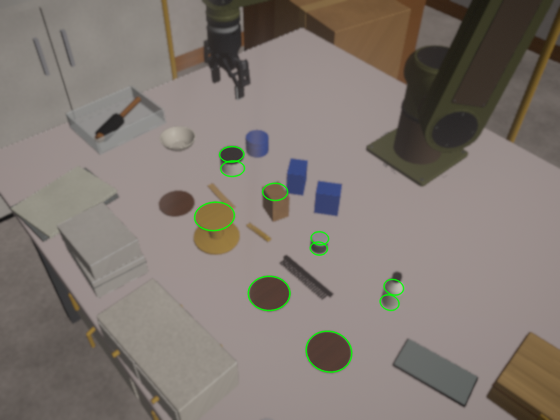

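The stand is down: the disc matches its lowered outline in both views. In the wrist view, the candidates are the dark-lidded jar (277,185) against the blue jar (263,85), and the brown carton (465,203) against the blue cartons (447,103) and (530,100). The black lid and the brown colour fit, so I confirm those in one crop.

```bash
python3 - <<'E'
import cv2
im=cv2.imread("pics/w2_raw.png")[50:260,220:540]
cv2.imwrite("pics/c2.png",cv2.convertScaleAbs(cv2.resize(im,None,fx=2.5,fy=2.5,interpolation=cv2.INTER_CUBIC),alpha=1.5))
E
```

```text
(no output)
```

View pics/c2.png

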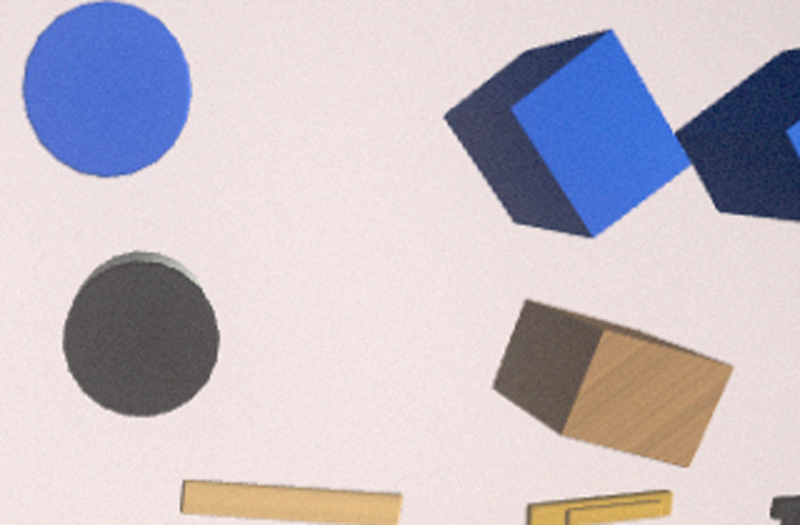

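The crop confirms both: the black-lidded jar has its lid centre at pixel (276.4,185.2), and the brown carton's top corners are read for the pose fit.

```bash
python3 - <<'E'
from h import *
c=r.camera_info("wrist")
print("jar",at(c,(276.4,185.2),.05))
P=np.array([at(c,u,.07) for u in[(461.6,182.4),(513.2,196.4),(495.2,236.8),(444.4,223.6)]])
print(P.round(4),P.mean(0)); d=np.diff(np.vstack([P,P[:1]]),axis=0)
print(np.linalg.norm(d,axis=1),np.arctan2(d[:,1],d[:,0]))
print(r.observe()["tcp_pos"],r.observe()["tool_rot"])
E
```

```text
jar [ 0.43470572 -0.27730444]
[[ 0.4267 -0.098 ]
 [ 0.4403 -0.0417]
 [ 0.4833 -0.0521]
 [ 0.4688 -0.109 ]] [ 0.45478016 -0.07519235]
[0.05799298 0.04423292 0.05867013 0.04355628] [ 1.33292722 -0.23769605 -1.82028521  2.88844303]
[ 0.43799254 -0.27485531  0.23230981] [-4.20091973e-04 -9.58395124e-04  9.99999392e-01  3.48765683e-04]
```

{"op": "drive_tool", "data": {"series": [[-1,[0.3,-0.2,3],[0,0,0]],[-1,[0,0,3.5],[0,0,0]],[-1,[0,0,3.5],[0,0,0]],[-1,[0,0,3.5],[0,0,0]],[-1,[0,0,3],[0,0,0]],[-1,[0,0,2.5],[0,0,0]],[-1,[0,0,1.5],[0,0,0]],[-1,[0,0,1],[0,0,0]],[-1,[0,0,0.5],[0,0,0]],[-1,[0,0,0],[0,0,0]]]}}

```text
t: 7.75
tcp_pos: [0.4347, -0.2769, 0.0121]
tool_rot: [-0.001, -0.001, 1.0, 0.0]
wrist_force: [-0.6, 1.0, 0.1]
opening: 0.0857
gripper_force: 0.0
```

{"op": "drive_tool", "data": {"series": [[1,[0,0,0],[0,0,0]],[1,[0,0,0],[0,0,0]],[1,[0,0,0],[0,0,0]],[1,[0,0,0],[0,0,0]],[1,[0,0,0],[0,0,0]],[1,[0,0,0],[0,0,0]],[1,[0,0,0],[0,0,0]],[1,[0,0,0],[0,0,0]],[1,[0,0,0],[0,0,0]],[1,[0,0,0],[0,0,0]]]}}

```text
t: 8.58
tcp_pos: [0.4362, -0.2787, 0.0148]
tool_rot: [0.001, -0.0, 1.0, -0.001]
wrist_force: [0.4, 0.8, 7.1]
opening: 0.0626
gripper_force: 66.2
```

{"op": "drive_tool", "data": {"series": [[1,[0,0,-2],[0,0,0]],[1,[0,0,-3.5],[0,0,0]],[1,[0,0,-3.5],[0,0,0]],[1,[0,0,-3.5],[0,0,0]],[1,[0,0,-2.5],[0,0,0]],[1,[-2.5,2.4,0],[0,0,0]],[1,[-2.5,2.4,0],[0,0,0]],[1,[-2.5,2.4,0],[0,0,0]],[1,[-2.5,2.4,0],[0,0,0]],[1,[-2.5,2.4,0],[0,0,0]]]}}

```text
t: 9.42
tcp_pos: [0.5601, -0.1563, 0.1625]
tool_rot: [-0.0, -0.0, 1.0, 0.0]
wrist_force: [-0.1, -0.5, -2.4]
opening: 0.0627
gripper_force: 66.1
```

{"op": "drive_tool", "data": {"series": [[1,[-2.5,2.4,0],[0,0,0]],[1,[-2.0,2.0,0],[0,0,0]],[1,[-1.2,1.5,0],[0,0,0]],[1,[0,0,0],[0,0,0]],[1,[0,0,0],[0,0,0]],[1,[0,0,0],[0,0,0]],[1,[0,0,0],[0,0,0]],[1,[0,0,0],[0,0,0]],[1,[0,0,0],[0,0,0]],[1,[0,0,0],[0,0,0]]]}}

```text
t: 10.25
tcp_pos: [0.6163, -0.0992, 0.1629]
tool_rot: [0.0, 0.0, 1.0, -0.0]
wrist_force: [-0.0, -0.4, -1.4]
opening: 0.0631
gripper_force: 66.1
```

{"op": "drive_tool", "data": {"series": [[1,[-0.3,-0.1,2],[0,0,0]],[1,[0,0,2],[0,0,0]],[1,[0,0,1.5],[0,0,0]],[1,[0,0,0.7],[0,0,0]],[1,[0,0,0.4],[0,0,0]],[1,[0,0,0],[0,0,0]],[1,[0,0,0],[0,0,0]],[1,[0,0,0],[0,0,0]],[1,[0,0,0],[0,0,0]],[1,[0,0,0],[0,0,0]]]}}

```text
t: 11.08
tcp_pos: [0.6203, -0.0997, 0.0979]
tool_rot: [0.001, -0.0, 1.0, -0.0]
wrist_force: [-0.3, -0.4, -1.4]
opening: 0.0626
gripper_force: 66.1
```

```bash
python3 - <<'E'
from h import *
o=r.observe();p=o["tcp_pos"];print(p)
c=r.camera_info("scene")
b=p[2]-.0148
snap("scene","s3",[*cyl(.6185,-.1,b,b+.05,.032),cyl(.618,-.1,0,.076,.045)[1]])
im=cv2.imread("pics/s3.png")[120:270,140:300];cv2.imwrite("pics/s3c.png",cv2.resize(im,None,fx=4,fy=4,interpolation=cv2.INTER_CUBIC))
E
```

```text
[ 0.62026636 -0.0996972   0.09792614]
```

View pics/s3c.png

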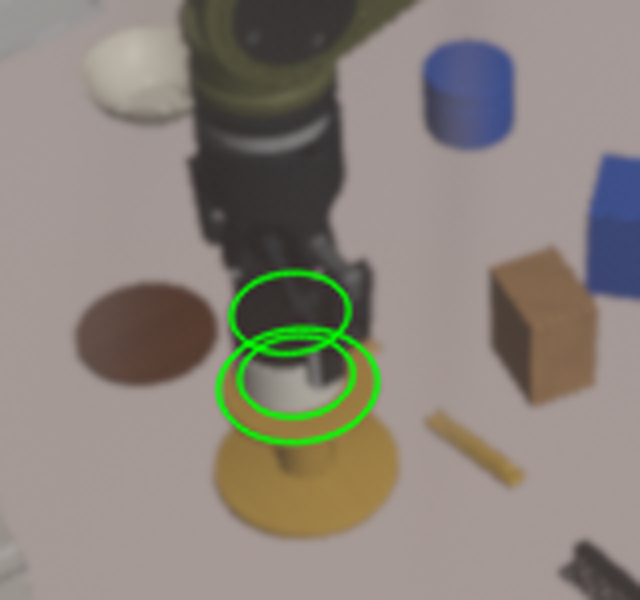

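The crop shows the jar just above the disc and centred on it (crop 295,385). Its underside matches the predicted outline, about 7 mm up, so I lower it slowly.

{"op": "drive_tool", "data": {"series": [[1,[0,0,0.2],[0,0,0]],[1,[0,0,0.2],[0,0,0]],[1,[0,0,0.1],[0,0,0]],[1,[0,0,0.1],[0,0,0]],[1,[0,0,0],[0,0,0]],[1,[0,0,0],[0,0,0]],[1,[0,0,0],[0,0,0]],[1,[0,0,0],[0,0,0]],[1,[0,0,0],[0,0,0]],[1,[0,0,0],[0,0,0]]]}}

```text
t: 11.97
tcp_pos: [0.6196, -0.0996, 0.0908]
tool_rot: [0.0, -0.0, 1.0, 0.0]
wrist_force: [-0.1, -0.1, -0.1]
opening: 0.0628
gripper_force: 66.4
```

{"op": "drive_tool", "data": {"series": [[1,[0,0,0.1],[0,0,0]],[0.4,[0,0,0],[0,0,0]],[0.2,[0,0,0],[0,0,0]],[-1,[0,0,0],[0,0,0]],[-1,[0,0,0],[0,0,0]],[-1,[0,0,0],[0,0,0]],[-1,[0,0,0],[0,0,0]],[-1,[0,0,0],[0,0,0]],[-1,[0,0,0],[0,0,0]],[-1,[0,0,-1],[0,0,0]]]}}

```text
t: 12.8
tcp_pos: [0.618, -0.0992, 0.0976]
tool_rot: [-0.002, -0.0, 1.0, 0.001]
wrist_force: [0.5, -0.2, 0.3]
opening: 0.0859
gripper_force: 0.0
```

{"op": "drive_tool", "data": {"series": [[-1,[0,0,-3],[0,0,0]],[-1,[0,0,-3],[0,0,0]],[-1,[0,0,-3],[0,0,0]],[-1,[0,0,-3],[0,0,0]],[-1,[2.5,0.3,0],[0,0,0]],[-1,[2.5,0.3,0],[0,0,0]],[-1,[2.5,0.3,0],[0,0,0]],[-1,[2.5,0.3,0],[0,0,0]],[-1,[2.5,0.3,0],[0,0,0]],[-1,[2,0.3,0],[0,0,0]]]}}

```text
t: 13.63
tcp_pos: [0.4732, -0.0815, 0.2205]
tool_rot: [0.0, -0.0, 1.0, -0.0]
wrist_force: [0.1, -0.4, 0.7]
opening: 0.0853
gripper_force: 0.0
```

```bash
python3 - <<'E'
from h import *
o=r.observe();p=o["tcp_pos"];print(p,o["opening"])
snap("scene","s4",[*cyl(.6185,-.1,.076,.126,.032),cyl(.618,-.1,0,.076,.045)[1]])
im=cv2.imread("pics/s4.png")[120:270,140:300];a=cv2.resize(im,(400,375))
a0=cv2.resize(cv2.imread("pics/s4_raw.png")[120:270,140:300],(400,375))
cv2.imwrite("pics/s4c.png",np.hstack([a,a0]))
E
```

```text
[ 0.47316315 -0.08146484  0.22052378] 0.08527117751696928
```

View pics/s4c.png

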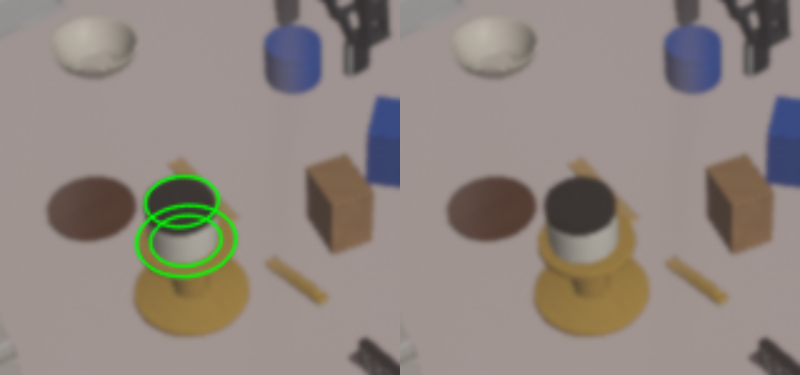

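The jar sits in the middle of the lowered disc, with the jar base at about (582,243) and the disc centre at (586,242) in the crop. The carton is next.

{"op": "drive_tool", "data": {"series": [[-1,[1.8,0.55,0],[0,0,0]],[-1,[0,0,0],[0,0,0.122]],[-1,[0,0,0],[0,0,0.122]],[-1,[0,0,3.5],[0,0,0]],[-1,[0,0,3.5],[0,0,0]],[-1,[0,0,3],[0,0,0]],[-1,[0,0,0],[0,0,0]],[-1,[0,0,0],[0,0,0]],[-1,[0,0,0],[0,0,0]],[-1,[0,0,0],[0,0,0]]]}}

```text
t: 14.52
tcp_pos: [0.4586, -0.0767, 0.1229]
tool_rot: [0.002, 0.121, 0.993, -0.0]
wrist_force: [-0.4, -0.5, 0.4]
opening: 0.0857
gripper_force: 0.0
```

```bash
python3 - <<'E'
from h import *
o=r.observe();p=o["tcp_pos"];print(p,o["tool_rot"])
c=r.camera_info("wrist")
a=-.245;R=np.array([[np.cos(a),-np.sin(a)],[np.sin(a),np.cos(a)]])
q=np.array([[-.0225,-.03],[.0225,-.03],[.0225,.03],[-.0225,.03]])@R.T+[.455,-.076]
snap("wrist","w5",[np.c_[q,[.07]*4],np.c_[q,[.0]*4]])
E
```

```text
[ 0.4586058  -0.07671655  0.12288036] [ 2.44975285e-03  1.21323752e-01  9.92609890e-01 -3.91126527e-04]
```

View pics/w5.png

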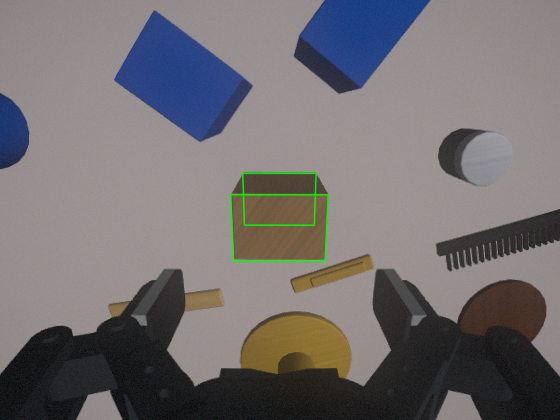

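The carton outlines fit, with its top at (232–327,195–261), and the fingers have clear room. I descend and grip.

{"op": "drive_tool", "data": {"series": [[-1,[0.35,0,2],[0,0,0]],[-1,[0,0,2.5],[0,0,0]],[-1,[0,0,2.5],[0,0,0]],[-1,[0,0,2],[0,0,0]],[-1,[0,0,1],[0,0,0]],[-1,[0,0,0],[0,0,0]],[1,[0,0,0],[0,0,0]],[1,[0,0,0],[0,0,0]],[1,[0,0,0],[0,0,0]],[1,[0,0,0],[0,0,0]]]}}

```text
t: 15.4
tcp_pos: [0.4553, -0.0759, 0.0221]
tool_rot: [0.002, 0.121, 0.993, -0.0]
wrist_force: [0.7, 0.1, 3.8]
opening: 0.0595
gripper_force: 65.2
```

{"op": "drive_tool", "data": {"series": [[1,[0,0,0],[0,0,0]],[1,[0,0,0],[0,0,0]],[1,[0,0,0],[0,0,0]],[1,[0,0,0],[0,0,0]],[1,[0,0,0],[0,0,0]],[1,[0,0,0],[0,0,0]],[1,[0,0,0],[0,0,0]],[1,[0,0,0],[0,0,0]],[1,[0,0,0],[0,0,0]],[1,[0,0,0],[0,0,0]]]}}

```text
t: 16.23
tcp_pos: [0.4552, -0.0759, 0.0221]
tool_rot: [0.002, 0.121, 0.993, -0.0]
wrist_force: [0.8, -0.1, 6.5]
opening: 0.0592
gripper_force: 65.2
```

{"op": "drive_tool", "data": {"series": [[1,[0,0,-2.5],[0,0,0]],[1,[0,0,-3.5],[0,0,0]],[1,[0,0,-3.5],[0,0,-0.06]],[1,[0,0,-3.5],[0,0,-0.09]],[1,[0,0,-3.5],[0,0,-0.094]],[1,[-1.5,-1.6,0],[0,0,0]],[1,[-2.5,-2.5,0],[0,0,0]],[1,[-2.5,-2.5,0],[0,0,0]],[1,[-2.5,-2.5,0],[0,0,0]],[1,[-2.5,-2.5,0],[0,0,0]]]}}

```text
t: 17.07
tcp_pos: [0.569, -0.1923, 0.1847]
tool_rot: [-0.0, -0.0, 1.0, 0.0]
wrist_force: [-0.4, 0.1, -1.5]
opening: 0.0596
gripper_force: 65.6
```

{"op": "drive_tool", "data": {"series": [[1,[-2.5,-2.5,0],[0,0,0]],[1,[-2,-2.3,0],[0,0,0]],[1,[-1.3,-1.5,0],[0,0,0]],[1,[0,0,3],[0,0,0]],[1,[0,0,3],[0,0,0]],[1,[0,0,3],[0,0,0]],[1,[0,0,0],[0,0,0]],[1,[0,0,0],[0,0,0]],[1,[0,0,0],[0,0,0]],[1,[0,0,0],[0,0,0]]]}}

```text
t: 17.9
tcp_pos: [0.6281, -0.255, 0.0981]
tool_rot: [0.002, -0.0, 1.0, -0.001]
wrist_force: [1.0, -0.7, -1.6]
opening: 0.0594
gripper_force: 65.3
```

{"op": "drive_tool", "data": {"series": [[1,[0,0,2],[0,0,0]],[1,[0,0,2],[0,0,0]],[1,[0,0,1.5],[0,0,0]],[1,[0,0,1],[0,0,0]],[1,[0,0,0.3],[0,0,0]],[1,[0,0,0.1],[0,0,0]],[1,[0,0,0.1],[0,0,0]],[1,[0,0,0],[0,0,0]],[1,[0,0,0],[0,0,0]],[1,[0,0,0],[0,0,0]]]}}

```text
t: 18.73
tcp_pos: [0.6274, -0.2546, 0.028]
tool_rot: [0.001, -0.0, 1.0, -0.0]
wrist_force: [-3.8, 2.0, 5.9]
opening: 0.0591
gripper_force: 66.3
```

{"op": "drive_tool", "data": {"series": [[0.3,[0,0,0],[0,0,0]],[0.1,[0,0,0],[0,0,0]],[-1,[0,0,0],[0,0,0]],[-1,[0,0,0],[0,0,0]],[-1,[0,0,0],[0,0,0]],[-1,[0,0,0],[0,0,0]],[-1,[0,0,-1.5],[0,0,0]],[-1,[0,0,-3.5],[0,0,0]],[-1,[0,0,-4],[0,0,0]],[-1,[0,0,-4],[0,0,0]]]}}

```text
t: 19.57
tcp_pos: [0.6257, -0.2539, 0.1563]
tool_rot: [-0.001, -0.0, 1.0, 0.0]
wrist_force: [0.7, 0.0, 0.8]
opening: 0.0856
gripper_force: 0.0
```

{"op": "drive_tool", "data": {"series": [[-1,[0.5,1,-4],[0,0,0]],[-1,[1.7,3.5,0],[0,0,0]],[-1,[1.7,3.5,0],[0,0,0]],[-1,[1.7,3.5,0],[0,0,0]],[-1,[1.7,3.5,0],[0,0,0]],[-1,[1.7,3.5,0],[0,0,0]],[-1,[1.7,3.5,0],[0,0,0]],[-1,[1.7,3.5,0],[0,0,0]],[-1,[1.7,3.5,0],[0,0,0]],[-1,[1.7,3.5,0],[0,0,0]]]}}

```text
t: 20.4
tcp_pos: [0.4671, 0.0721, 0.1961]
tool_rot: [0.001, -0.0, 1.0, 0.0]
wrist_force: [1.1, 0.5, 0.9]
opening: 0.0852
gripper_force: 0.0
```

{"op": "drive_tool", "data": {"series": [[-1,[1.5,1,3.5],[0,0,0]],[-1,[0,0,3],[0,0,0]],[-1,[0,0,3],[0,0,0]],[-1,[0,0,0],[0,0,0]],[-1,[0,0,0],[0,0,0]],[-1,[0,0,0],[0,0,0]],[-1,[0,0,0],[0,0,0]],[-1,[0,0,0],[0,0,0]],[-1,[0,0,0],[0,0,0]],[-1,[0,0,0],[0,0,0]]]}}

```text
t: 21.23
tcp_pos: [0.4539, 0.0806, 0.1009]
tool_rot: [0.001, -0.0, 1.0, 0.0]
wrist_force: [-1.5, 0.7, 0.6]
opening: 0.0854
gripper_force: 0.0
```

```bash
python3 - <<'E'
from h import *
o=r.observe();p=o["tcp_pos"];print(p,o["tool_rot"])
c,im=snap("wrist","w6",cyl(.4536,.079,0,.036,.02))
a=.0;q=np.array([[-.0225,-.03],[.0225,-.03],[.0225,.03],[-.0225,.03]])+[.6275,-.2545]
c,s=snap("scene","s6",[cyl(.628,-.255,.006,.006,.045)[0],np.c_[q,[.076]*4],np.c_[q,[.006]*4]])
cv2.imwrite("pics/m6.png",np.hstack([cv2.resize(im,(400,300)),cv2.resize(s[130:265,110:290],(400,300))]))
E
```

```text
[0.45390899 0.08057469 0.10094646] [ 9.46584274e-04 -1.78659510e-04  9.99999534e-01  5.94260858e-05]
```

View pics/m6.png

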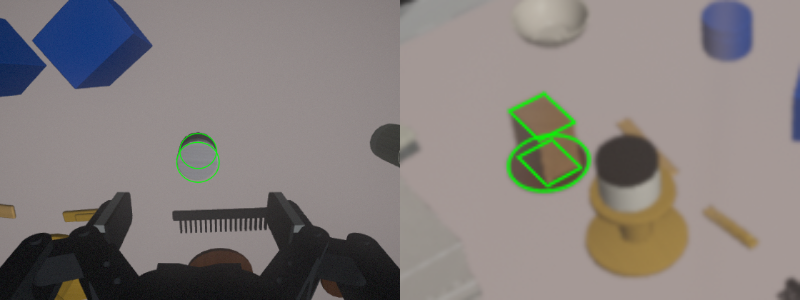

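The tin (198,155 in the left half) matches its outline, and the carton stands in the middle of the right coaster. I grip the tin.

{"op": "drive_tool", "data": {"series": [[-1,[0,-0.15,2],[0,0,0]],[-1,[0,0,2.5],[0,0,0]],[-1,[0,0,2.5],[0,0,0]],[-1,[0,0,1.5],[0,0,0]],[-1,[0,0,0.5],[0,0,0]],[-1,[0,0,0],[0,0,0]],[1,[0,0,0],[0,0,0]],[1,[0,0,0],[0,0,0]],[1,[0,0,0],[0,0,0]],[1,[0,0,0],[0,0,0]]]}}

```text
t: 22.17
tcp_pos: [0.4542, 0.0792, 0.0111]
tool_rot: [0.001, -0.0, 1.0, 0.0]
wrist_force: [-2.0, 1.4, 38.2]
opening: 0.0388
gripper_force: 39.5
```

{"op": "drive_tool", "data": {"series": [[1,[0,0,0],[0,0,0]],[1,[0,0,0],[0,0,0]],[1,[0,0,0],[0,0,0]],[1,[0,0,0],[0,0,0]],[1,[0,0,0],[0,0,0]],[1,[0,0,0],[0,0,0]],[1,[0,0,0],[0,0,0]],[1,[0,0,0],[0,0,0]],[1,[0,0,0],[0,0,0]],[1,[0,0,0],[0,0,0]]]}}

```text
t: 23.0
tcp_pos: [0.4546, 0.0793, 0.0114]
tool_rot: [0.002, -0.0, 1.0, 0.0]
wrist_force: [-0.7, 0.1, 5.8]
opening: 0.0383
gripper_force: 60.5
```

{"op": "drive_tool", "data": {"series": [[1,[0,0,-2],[0,0,0]],[1,[0,0,-3.5],[0,0,0]],[1,[0,0,-3.5],[0,0,0]],[1,[-2.5,0.4,0],[0,0,0]],[1,[-3.0,0.5,0],[0,0,0]],[1,[-3.5,0.5,0],[0,0,0]],[1,[-3.5,0.5,0],[0,0,0]],[1,[-3.0,0.5,0],[0,0,0]],[1,[-1.75,0.2,0],[0,0,0]],[1,[0,0,2],[0,0,0]]]}}

```text
t: 23.83
tcp_pos: [0.6322, 0.1059, 0.0845]
tool_rot: [0.005, -0.0, 1.0, 0.0]
wrist_force: [-0.2, 0.4, -0.8]
opening: 0.0382
gripper_force: 60.2
```

{"op": "drive_tool", "data": {"series": [[1,[0,0,2.5],[0,0,0]],[1,[0,0,2.0],[0,0,0]],[1,[0,0,0.5],[0,0,0]],[1,[0,0,0],[0,0,0]],[1,[0,0,0],[0,0,0]],[1,[0,0,0],[0,0,0]],[1,[0,0,0],[0,0,0]],[1,[0,0,0],[0,0,0]],[1,[0,0,0],[0,0,0]],[1,[0,0,0],[0,0,0]]]}}

```text
t: 24.67
tcp_pos: [0.626, 0.1053, 0.0306]
tool_rot: [0.001, -0.0, 1.0, 0.0]
wrist_force: [-1.0, 0.1, 0.0]
opening: 0.0384
gripper_force: 60.2
```

{"op": "drive_tool", "data": {"series": [[1,[-0.1,0,0.6],[0,0,0]],[1,[0,0,0.4],[0,0,0]],[1,[0,0,0.2],[0,0,0]],[1,[0,0,0.1],[0,0,0]],[1,[0,0,0.05],[0,0,0]],[1,[0,0,0],[0,0,0]],[1,[0,0,0],[0,0,0]],[1,[0,0,0],[0,0,0]],[1,[0,0,0],[0,0,0]],[1,[0,0,0],[0,0,0]]]}}

```text
t: 25.5
tcp_pos: [0.6264, 0.1053, 0.0175]
tool_rot: [-0.001, -0.0, 1.0, -0.0]
wrist_force: [-5.8, -0.8, 8.5]
opening: 0.038
gripper_force: 61.4
```

{"op": "drive_tool", "data": {"series": [[0.4,[0,0,0],[0,0,0]],[-0.2,[0,0,0],[0,0,0]],[-1,[0,0,0],[0,0,0]],[-1,[0,0,0],[0,0,0]],[-1,[0,0,0],[0,0,0]],[-1,[0,0,0],[0,0,0]],[-1,[0,0,-2],[0,0,0]],[-1,[0,0,-3.5],[0,0,0]],[-1,[0,0,-4],[0,0,0]],[-1,[0,0,-4],[0,0,0]]]}}

```text
t: 26.33
tcp_pos: [0.6257, 0.1052, 0.1515]
tool_rot: [-0.001, -0.0, 1.0, -0.0]
wrist_force: [0.7, -0.4, -0.3]
opening: 0.0854
gripper_force: 0.0
```

{"op": "drive_tool", "data": {"series": [[-1,[1.4,1.4,0],[0,0,0]],[-1,[2.5,2.5,0],[0,0,0]],[-1,[2.5,2.5,0],[0,0,0]],[-1,[2.5,2.5,0],[0,0,0]],[-1,[2.5,2.5,0],[0,0,0]],[-1,[2.5,2.5,0],[0,0,0]],[-1,[2.5,2.5,0],[0,0,0]],[-1,[2.0,1.8,0],[0,0,0]],[-1,[0,0,0],[0,0,0]],[-1,[0,0,0],[0,0,0]]]}}

```text
t: 27.17
tcp_pos: [0.4416, 0.2879, 0.1513]
tool_rot: [0.0, -0.002, 1.0, -0.0]
wrist_force: [0.9, -0.0, -0.0]
opening: 0.0851
gripper_force: 0.0
```

```bash
python3 - <<'E'
from h import *
o=r.observe();p=o["tcp_pos"];print(p,o["tool_rot"])
c,im=snap("wrist","w7",[*cyl(.442,.287,0,.055,.02),cyl(.442,.287,0,.094,.008)[1],cyl(.626,.2885,.006,.006,.045)[0]])
c,s=snap("scene","s7",[cyl(.627,.1055,.006,.006,.045)[0],*cyl(.627,.1055,.006,.042,.02)])
cv2.imwrite("pics/m7.png",np.hstack([cv2.resize(im[60:360,180:560],(480,380)),cv2.resize(s[230:330,230:310],(304,380))]))
E
```

```text
[0.44163579 0.28785763 0.15125598] [ 1.48235389e-04 -1.71230263e-03  9.99998515e-01 -1.27619223e-04]
```

View pics/m7.png

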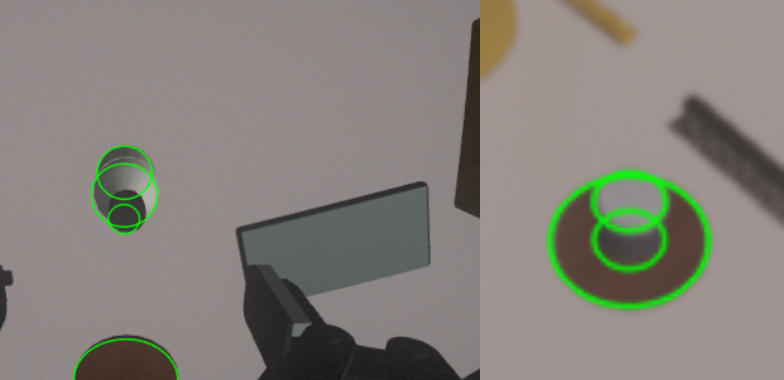

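The bottle matches its outline to about 1–2 mm (cap at 127,210 in the crop), the mirror is clear of the finger, and the tin is centred on its coaster. I grip the bottle.

{"op": "drive_tool", "data": {"series": [[-1,[0,0,2.5],[0,0,0]],[-1,[0,0,3],[0,0,0]],[-1,[0,0,3],[0,0,0]],[-1,[0,0,2.5],[0,0,0]],[-1,[0,0,1.5],[0,0,0]],[-1,[0,0,0],[0,0,0]],[1,[0,0,0],[0,0,0]],[1,[0,0,0],[0,0,0]],[1,[0,0,0],[0,0,0]],[1,[0,0,0],[0,0,0]]]}}

```text
t: 28.1
tcp_pos: [0.4434, 0.2874, 0.0275]
tool_rot: [0.001, -0.0, 1.0, 0.001]
wrist_force: [-1.7, 1.7, 20.3]
opening: 0.0389
gripper_force: 35.8
```

{"op": "drive_tool", "data": {"series": [[1,[0,0,0],[0,0,0]],[1,[0,0,0],[0,0,0]],[1,[0,0,0],[0,0,0]],[1,[0,0,0],[0,0,0]],[1,[0,0,0],[0,0,0]],[1,[0,0,0],[0,0,0]],[1,[0,0,0],[0,0,0]],[1,[0,0,0],[0,0,0]],[1,[0,0,0],[0,0,0]],[1,[0,0,0],[0,0,0]]]}}

```text
t: 28.93
tcp_pos: [0.4436, 0.2876, 0.0277]
tool_rot: [0.001, -0.001, 1.0, 0.0]
wrist_force: [-0.6, -1.4, 5.4]
opening: 0.0383
gripper_force: 60.9
```

{"op": "drive_tool", "data": {"series": [[1,[0,0,-2],[0,0,0]],[1,[0,0,-3],[0,0,0]],[1,[0,0,-3],[0,0,0]],[1,[-2.5,0,0],[0,0,0]],[1,[-3.0,0,0],[0,0,0]],[1,[-3.5,0,0],[0,0,0]],[1,[-3.5,0,0],[0,0,0]],[1,[-3.0,0,0],[0,0,0]],[1,[-2.0,0,0],[0,0,0]],[1,[-0.8,0,0],[0,0,0]]]}}

```text
t: 29.77
tcp_pos: [0.6275, 0.2868, 0.1055]
tool_rot: [-0.0, 0.0, 1.0, -0.0]
wrist_force: [-0.5, -0.4, -0.9]
opening: 0.0381
gripper_force: 60.6
```

{"op": "drive_tool", "data": {"series": [[1,[0,0,2.5],[0,0,0]],[1,[0,0,2.5],[0,0,0]],[1,[0,0,1],[0,0,0]],[1,[0,0,0.5],[0,0,0]],[1,[0,0,0],[0,0,0]],[1,[0,0,0],[0,0,0]],[1,[0,0,0],[0,0,0]],[1,[0,0,0],[0,0,0]],[1,[0,0,0],[0,0,0]],[1,[0,0,0],[0,0,0]]]}}

```text
t: 30.6
tcp_pos: [0.626, 0.2875, 0.0424]
tool_rot: [0.001, -0.0, 1.0, 0.0]
wrist_force: [1.2, -1.2, -1.0]
opening: 0.0384
gripper_force: 60.6
```

Contact is expected at 0.0337.

{"op": "drive_tool", "data": {"series": [[1,[-0.1,0,0.4],[0,0,0]],[1,[0,0,0.3],[0,0,0]],[1,[0,0,0.1],[0,0,0]],[1,[0,0,0.1],[0,0,0]],[1,[0,0,0],[0,0,0]],[1,[0,0,0],[0,0,0]],[1,[0,0,0],[0,0,0]],[1,[0,0,0],[0,0,0]],[1,[0,0,0],[0,0,0]],[1,[0,0,0],[0,0,0]]]}}

```text
t: 31.43
tcp_pos: [0.6268, 0.2874, 0.0338]
tool_rot: [0.0, -0.0, 1.0, -0.0]
wrist_force: [-3.0, -1.8, 7.3]
opening: 0.0383
gripper_force: 61.3
```

{"op": "drive_tool", "data": {"series": [[0.4,[0,0,0],[0,0,0]],[-0.2,[0,0,0],[0,0,0]],[-1,[0,0,0],[0,0,0]],[-1,[0,0,0],[0,0,0]],[-1,[0,0,0],[0,0,0]],[-1,[0,0,0],[0,0,0]],[-1,[0,0,-2],[0,0,0]],[-1,[0,0,-3.5],[0,0,0]],[-1,[0,0,-4],[0,0,0]],[-1,[0,0,-4],[0,0,0]]]}}

```text
t: 32.27
tcp_pos: [0.6256, 0.287, 0.1674]
tool_rot: [-0.001, -0.0, 1.0, -0.0]
wrist_force: [0.7, 0.2, 0.1]
opening: 0.0851
gripper_force: 0.0
```

{"op": "drive_tool", "data": {"series": [[-1,[3.5,1,-1],[0,0,0]],[-1,[3.5,1,-1],[0,0,0]],[-1,[3.5,1,-1],[0,0,0]],[-1,[3.5,1,-1],[0,0,0]],[-1,[3.5,1,-1],[0,0,0]],[-1,[0,0,0],[0,0,0]],[-1,[0,0,0],[0,0,0]],[-1,[0,0,0],[0,0,0]],[-1,[0,0,0],[0,0,0]],[-1,[0,0,0],[0,0,0]]]}}

```text
t: 33.1
tcp_pos: [0.4522, 0.3366, 0.2165]
tool_rot: [-0.001, 0.0, 1.0, -0.0]
wrist_force: [0.0, -0.5, 0.5]
opening: 0.0854
gripper_force: 0.0
```

```bash
python3 - <<'E'
from h import *
c,s=snap("scene","s8",[cyl(.626,.288,.006,.006,.045)[0],cyl(.627,.1055,.006,.006,.045)[0],cyl(.628,-.255,.006,.006,.045)[0],cyl(.618,-.1,0,.076,.045)[1],*cyl(.626,.288,.006,.061,.02)])
cv2.imwrite("pics/m8.png",cv2.resize(s[130:400,100:420],(700,590)))
E
```

```text
(no output)
```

View pics/m8.png

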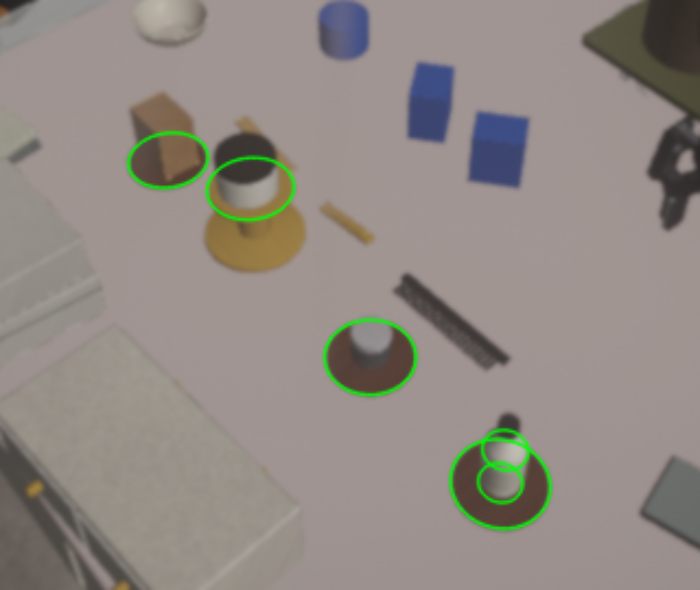

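The jar sits on the lowered disc (250,180), and the carton (168,150), tin (371,345) and bottle (502,470) each stand upright and centred on their coasters. The arm is clear, so I hand in.

```bash
python3 -c "
from rig import r
print(r.finish_job())"
```

```text
the job is handed in; nothing more can be done
None
```

The display is set up and handed in at about 33 s of the 125 s allowed: the stand is pushed fully down with the jar on its disc, and the bottle, tin and carton stand on the left, middle and right coasters; `finish_job()` gave no verdict, so this rests on my last camera check.

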